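# Back the carver's indexing head off by one notch

### The arm

A 6-joint arm with a two-finger parallel gripper is mounted at the origin on a cart in front of the work surface, level with it; the furniture and walls round the work are solid. World frame = base frame: x ahead of the robot, y to its left, z up, the work surface at z = 0. Lengths are in m, angles in degrees, forces in N, time in s.
With the tool pointing down it reaches from about 0.375 to 0.9 m from the base axis. Payload 3.1 kg.
Tool frame: the origin (TCP) lies where the fingers leave the gripper's body, on its centre line; the fingertips stand 70 mm ahead of it and the grasp point (between the pads) lies 51 mm ahead of it; z points along the fingers, y is the line along which they close (so a half turn about z gives the same grasp; the last joint's range is limited). The gripper opens to 87 mm and grips with 3 to 60 N. Pads are 19 mm wide; open, the fingers measure 117 mm over their backs; the gripper's body (75 mm by 190 mm) begins 51 mm behind the grasp point.
Start: joints at [-85.399, 30.224, 82.088, -0, 67.689, -10.227], TCP at [0.16, -0.604, 0.292] pointing down, gripper open.
Joint ranges: [-176.69, 176.69], [-43.24, 126.21], [12.49, 139.97], [-82, 262], [0, 151.66], [-163.58, 163.58]. Speed limits (degrees/s): [159.86, 159.86, 180, 180, 180, 180].

### API

Orientations are given as a 3x3 rotation matrix whose columns are the frame's x, y, z axes.
In Python, from rig import readout, capture, calibration, bot, look_for gives the robot as it stands. The module is installed in compiled form; this text tells all that it offers.
- The arm moves only by the shell command python3 -m pendant 'ROWS'. ROWS is JSON, a list of rows, each a list of 7 numbers: the shift along the tool's x, y, z normalised to -1 to 1, where 1 is 200 mm, then the turn, a rotation vector about the tool's x, y, z normalised to -1 to 1, where 1 is 180 degrees, then the closure, from -1 (fully open) to 1 (shut). In form: [[dx, dy, dz, ax, ay, az, grip], ...]. A call has 1 to 8 rows; each row is the pose to reach, as a shift and turn from the pose commanded when the call began, along the tool's axes at that moment, turning the shorter way round; what a row does not reach only later rows make up. A row lasts 1/10 s, in which the tool goes at most 50 mm and 8.59 degrees, less where a joint would pass 70% of its speed; a pose out of reach is approached as far as the arm can. A call with a number of a shift or a turn outside -1 to 1 is refused whole. A call with a gripper value outside its range is refused whole. The fingers move at their own pace and stop on an object; the grip force is fixed at half the most. Time passes only in rows, so rows that repeat a pose let the fingers close. It gives the time, the measured TCP pose, the force, the opening and the grip force at its end, in the units of the state.
- readout.read_state(): the state, without advancing time (a new reading comes with each control period).
- capture(name): name is "scene" or "top" or "wrist"; returns (picture, depth): 480x640x3 uint8, red, green, blue; 480x640 float32, m along the optical axis (not along the pixel's ray), 0 where there is no reading.
- calibration(name): a dict with "mtx" (3x3 intrinsics, pixels), "k1" (the pictures are not rectified: a ray, as slopes to the right and down, at radius r is drawn at 1 + k1 r^2 times it, then the intrinsics apply), "T" (4x4, takes a point from camera to world coordinates); the wrist camera has in their place "mount" (4x4, takes a point from camera to tool coordinates, whose origin is the TCP and whose axes are the flange's). Camera axes: x right, y down, z forward; pixel columns grow to the right and rows downward; lengths in m; the calibration is good to about 2 mm. A picture is of the moment at which its call begins: read the wrist's pose just before it. calibration takes no time and is no camera call.
- bot.hand_in(): hands the job in; it is judged then, once.
Trained networks look in the newest picture that a camera, given by its name, has taken for a name from the list of things; names that differ only in an ending like _2 or _b are one class to them, and where a whole thing is asked for, a point or a joint stands for the part that bears it (a point fixed in the world has none). Each returns a list of dicts, best first, with "conf" (0 to 1); they miss things now and then, are a little off and sometimes report something else, mostly with a low value. They report only what shows in the picture. A call takes as long as a camera call.
- look_for(thing, camera): "extent" ([left, top, right, bottom] in pixels, round what is visible of it).
The state is a dict: "time_s": time; "joint_positions": joint angles; "qvel": joint speeds; "tau": joint torques, N m; "position": TCP position; "tcp_rot": TCP orientation; "force": force on the tool from outside, world axes, zero at the start; "moment": the same for the moment, N m; "opening": opening from 0.0 (shut) to 1.0 (fully open); "grasp_force": force on a finger pad.
Only numpy, scipy, OpenCV 4.12 (cv2) and the standard library are available. Lean on these libraries where they do the work, as an engineer would, in place of code of your own. Each camera call takes 0.05 s, during which the arm holds its last target. There are 200 camera calls.

### The job

A flute was skipped because the furniture foot on the indexing head was clicked on one notch too far. With a fingertip, lift the red-tipped pawl out of the ratchet teeth and throw it right over onto its rest, push the wheel backward one notch (clockwise seen from the wheel's side; its bars give the leverage), then flip the pawl down into that notch and leave the wheel pushed back hard against it. Push lightly and grip nothing, do not touch the carved foot, and leave the chisel and the sanding block where they lie.

Things in the scene. Friction and masses are not known exactly. Their poses are not given: they have to be found in the camera images.
- index_head: indexing head fixed to the bench: plywood base 132 x 172 x 18 mm and a 36 mm thick, 190 mm high plywood upright bearing a level spindle 120 mm above the bench. Origin: on the bench below the spindle, mid upright. z up, x along the spindle: ratchet wheel on the -x side (towards the robot), carved foot on +x; seen from the wheel's side +y is left, -y right. Yaw -1.02 to -0.28
- index_wheel (a joint): turn of the steel ratchet wheel (rad), growing as it goes backward: its top moves to the head's -y. 12 teeth, one notch 0.524; tips 50 mm, roots 38 mm from the spindle, at head x -36 to -24 mm. In its starting notch the pawl stops it hard at about 0, one notch back hard at about 0.52. Starts at -0.14 to -0.01 (slack). Friction keeps it where it is left; about 2 N at a knob turns it
- bar_knob (a point): centre of the upper black ball knob, 22 mm across. The wheel has four 8 mm steel bars at right angles, each with such a knob 80 mm from the spindle, all in the plane head x = -80 mm. At wheel value 0 this knob is 34 mm to the head's +y of the spindle and 73 mm above it; as the wheel goes backward it swings over the top towards -y
- wheel_hub (a point): point on the spindle's axis in the plane of the bars (head x = -80 mm), 120 mm above the bench
- pawl (a joint): swing of the pawl (rad) about the head's +x: 0 down in a notch against a tooth (to 0.1 where the wheel has slack, over 0.15 on a tooth's crest), growing as it lifts. It turns freely, 90 g, and balances at about 1.05: beyond that it falls over to its rest at 1.9, before that it falls back into the teeth
- pawl_pivot (a point): the pawl's fixed pivot, head x = -30 mm, 52 mm to the head's -y of the spindle, 178 mm above the bench
- pawl_thumb (a point): centre of the pawl's red thumb bar, 13 mm in diameter, 24 mm long along the head's x. The pawl is L-shaped, its two arms joining at the pivot: when down, this point is 27 mm to +y of the pivot and 59 mm above it, and pushing it towards the head's -y lifts the pawl; thrown over, it lies 65 mm to -y of the pivot and 7 mm above it
- pawl_nose (a point): nose of the pawl, end of its other arm (10 mm thick, about 10 mm deep), 54 mm from the pivot. When down it lies in the teeth on top of the wheel, 52 mm to +y of the pivot and 16 mm below it; thrown over, it stands straight up from the pivot, and pushing it towards the head's +y brings the pawl back down
- turned_foot: carved furniture foot of pale wood, 80 mm long, 64 mm thick, on the spindle behind the upright (head x 32 to 112 mm); turns with the wheel; origin at its end nearest the upright. Not to be touched
- bevel_chisel: loose chisel with a yellow handle, 240 x 28 x 28 mm, lying on the bench to the right of the head; origin under its middle. Leave alone.
- cork_block: loose brown sanding block 110 x 60 x 30 mm on the bench to the left of the head; origin under its middle. Leave alone.

How it is judged (in metres and radians):
On the way, in this order (a step that is already met when the one before it is completed fails the run):
1. the pawl is lifted out of the teeth and thrown over onto its rest (value of joint pawl above 1.6 rad and value of joint index_wheel below 0.1 rad), for 0.2 s.
2. with the pawl over, the wheel is pushed backward into the next notch (value of joint pawl above 1.2 rad and value of joint index_wheel above 0.2 rad), for 0.2 s.
3. the pawl is flipped back down into the teeth (value of joint pawl below 0.3 rad), for 0.2 s.
At the end, for the whole second after the job is handed in: the pawl is down in the next notch (pawl value below 0.12) and the wheel stands one notch (0.524 rad) back from its starting stop, within 0.07 rad, at rest (value of joint index_wheel between 0.454 and 0.594 rad and value of joint pawl between -0.06 and 0.12 rad and velocity of joint index_wheel between -0.05 and 0.05 rad/s); the robot touches nothing.
It fails at once if the chisel or the sanding block was moved, picked up or knocked (more than 15 mm) (distance of any of bevel_chisel, cork_block from where it was at the start of the episode above 0.015 m).
It fails at once if the carved foot was touched (contact force between anything else and turned_foot above 1 N).
It fails at once if the pawl was pinched or forced (more than 18 N) (contact force between the fingers and pawl above 18 N).
It fails at once if the wheel or its bars were gripped or forced (more than 35 N) (contact force between the fingers and index_wheel above 35 N).
It also fails if it takes over 61 s, if anything falls off the work surface, if the arm or the gripper's body presses on something with over 40 N, if the wrist force passes 120 N, or if a joint passes its speed limit or range.

## Working session

There is one attempt and no reset: what is moved stays moved. The work goes in short steps, Python scripts to look and compute and a shell command to move; the robot and the scene stay as the last step left them, time stands still between calls to the robot, and variables do not carry over. Pictures are saved under pics/ and viewed, at most 10 in all, crops included, and the job is handed in when it is done.

```bash
mkdir -p pics; cat > h.py <<'E'
import numpy as np, cv2
from rig import readout, capture, calibration, bot, look_for
def ray(cam,u,v):
    c=calibration(cam);K=np.array(c["mtx"]);p=np.array([(u-K[0,2])/K[0,0],(v-K[1,2])/K[1,1]])
    q=p.copy()
    for _ in range(20): q=p/(1+c["k1"]*(q@q))
    return np.array([q[0],q[1],1.])
def T(cam):
    c=calibration(cam)
    if "T" in c: return np.array(c["T"])
    s=readout.read_state();M=np.eye(4);M[:3,:3]=s["tcp_rot"];M[:3,3]=s["position"]
    return M@np.array(c["mount"])
def pt(cam,u,v,z):
    return (T(cam)@np.r_[ray(cam,u,v)*z,1])[:3]
def proj(cam,P):
    c=calibration(cam);q=np.linalg.inv(T(cam))@np.r_[P,1];p=q[:2]/q[2];p=p*(1+c["k1"]*(p@p));K=np.array(c["mtx"])
    return K[0,0]*p[0]+K[0,2],K[1,1]*p[1]+K[1,2]
E
cat > a.py <<'E'
from h import *
for cam in("scene","top"):
    im,d=capture(cam);cv2.imwrite(f"pics/{cam}0.png",im[:,:,::-1]);np.save(f"{cam}_d.npy",d)
    print(cam,T(cam).round(2).tolist())
    for t in("index_head","index_wheel","bar_knob","pawl","pawl_thumb","pawl_nose","turned_foot","bevel_chisel","cork_block"):
        for r in look_for(t,cam)[:2]:
            e=r["extent"];u,v=(e[0]+e[2])/2,(e[1]+e[3])/2;z=d[int(v),int(u)]
            print(t,round(r["conf"],2),np.round(e).tolist(),pt(cam,u,v,z).round(3),z)
E
python3 a.py
```

```text
scene [[-0.62, -0.45, 0.64, -0.25], [-0.78, 0.34, -0.52, 0.27], [0.02, -0.82, -0.56, 0.75], [0.0, 0.0, 0.0, 1.0]]
index_head 0.72 [315.0, 252.0, 347.0, 328.0] [ 0.412 -0.286  0.054] 1.1062663
index_head 0.28 [355.0, 252.0, 371.0, 329.0] [ 0.403 -0.359  0.022] 1.156885
bevel_chisel 0.97 [354.0, 249.0, 372.0, 330.0] [ 0.407 -0.363  0.02 ] 1.162922
top [[-0.01, -0.99, 0.1, 0.4], [-1.0, 0.01, -0.01, -0.28], [0.01, -0.1, -0.99, 1.02], [0.0, 0.0, 0.0, 1.0]]
index_head 0.89 [219.0, 192.0, 345.0, 310.0] [ 0.466 -0.235  0.183] 0.837126
index_head 0.63 [318.0, 226.0, 393.0, 324.0] [ 0.429 -0.374  0.017] 0.9997374
index_wheel 0.58 [222.0, 191.0, 327.0, 312.0] [ 0.466 -0.221  0.176] 0.8437962
bar_knob 0.78 [222.0, 190.0, 326.0, 314.0] [ 0.467 -0.218  0.145] 0.8743519
pawl 0.57 [266.0, 254.0, 295.0, 279.0] [ 0.437 -0.236  0.247] 0.7703932
pawl_thumb 0.56 [267.0, 254.0, 299.0, 280.0] [ 0.436 -0.239  0.244] 0.77317554
pawl_nose 0.84 [270.0, 258.0, 300.0, 278.0] [ 0.434 -0.243  0.235] 0.78268206
turned_foot 0.65 [282.0, 192.0, 326.0, 241.0] [ 0.53  -0.272  0.154] 0.87254024
bevel_chisel 0.76 [317.0, 224.0, 390.0, 322.0] [ 0.434 -0.373 -0.001] 1.0186027
cork_block 0.83 [220.0, 180.0, 265.0, 239.0] [ 0.564 -0.145  0.026] 1.0018283
```

```bash
python3 - <<'E'
import cv2,numpy as np
a=cv2.imread('pics/top0.png')[160:340,190:420];b=cv2.imread('pics/scene0.png')
cv2.imwrite('pics/m.png',cv2.resize(a,(760,594),interpolation=cv2.INTER_CUBIC));cv2.imwrite('pics/s.png',b)
E
```

```text
(no output)
```

View pics/m.png

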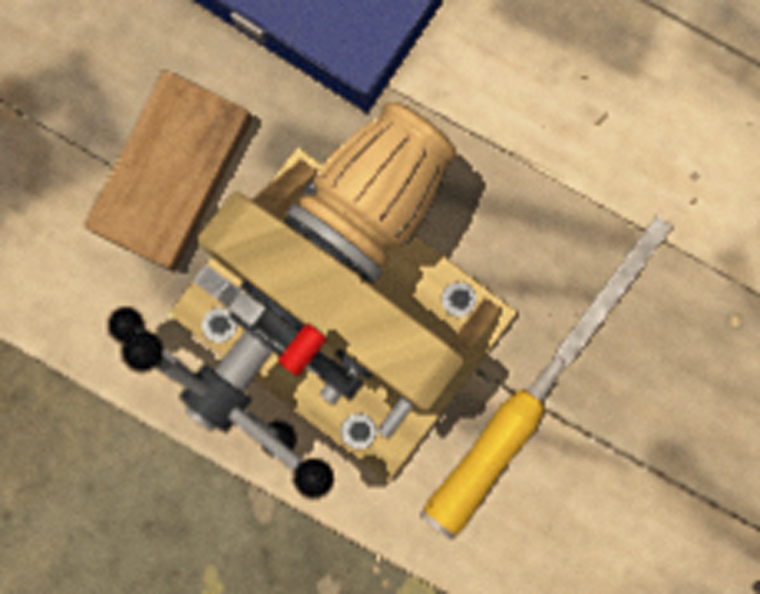

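View pics/s.png

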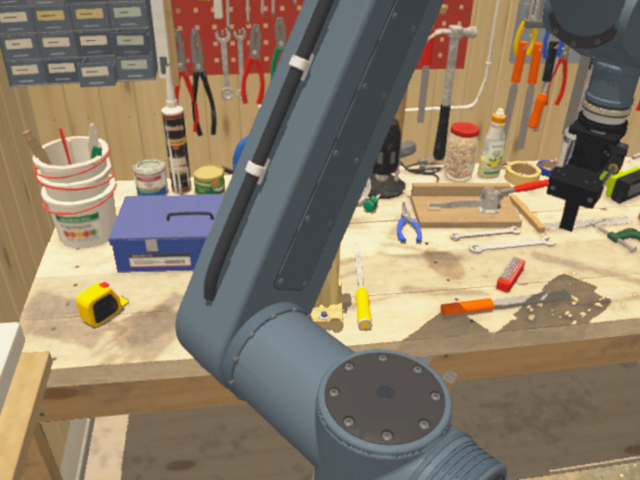

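```bash
cat > b.py <<'E'
from h import *
d=np.load("top_d.npy");im=cv2.imread("pics/top0.png")
V,U=np.mgrid[170:330,200:370];P=np.array([pt("top",u,v,d[v,u]) for u,v in zip(U.ravel(),V.ravel())]);B=im[170:330,200:370].reshape(-1,3).astype(int)
m=(abs(P[:,2]-.19)<.007)&(B.sum(1)>200)&(B[:,2]-B[:,0]<130)
M=m.reshape(V.shape).astype(np.uint8);n,l,st,_=cv2.connectedComponentsWithStats(M);k=1+st[1:,4].argmax()
Q=P[(l==k).ravel()];r=cv2.minAreaRect(Q[:,:2].astype(np.float32));print(len(Q),r,np.median(Q[:,2]))
red=(B[:,2]>150)&(B[:,1]<70);print("red",red.sum(),np.median(P[red],0),P[red].min(0),P[red].max(0))
bx=cv2.boxPoints(r)
e=[bx[1]-bx[0],bx[2]-bx[1]];L=max(e,key=np.linalg.norm);L=L*np.sign(L[1]+0);yaw=np.arctan2(L[1],L[0])-np.pi/2
for y in(yaw,):
  R=np.array([[np.cos(y),-np.sin(y)],[np.sin(y),np.cos(y)]]);c=np.array(r[0])
  print("yaw",y,"c",c);hd=lambda p:(np.c_[(p[:,:2]-c)@R,p[:,2]]).round(3)
  print("red in head",hd(P[red]).mean(0),hd(P[red]).min(0),hd(P[red]).max(0))
  H=hd(P);b=(B.max(1)<60)&(H[:,0]<-.06)&(H[:,0]>-.1)&(P[:,2]>.08)
  print(H[b][np.argsort(H[b][:,2])][::25])
s=readout.read_state();print(s["position"],s["tcp_rot"],calibration("wrist")["mount"])
E
python3 b.py
```

```text
Traceback (most recent call last):
  File "b.py", line 3, in <module>
    V,U=np.mgrid[170:330,200:370];P=np.array([pt("top",u,v,d[v,u]) for u,v in zip(U.ravel(),V.ravel())]);B=im[170:330,200:370].reshape(-1,3).astype(int)
                                              ~~^^^^^^^^^^^^^^^^^^
  File "h.py", line 14, in pt
    return (T(cam)@np.r_[ray(cam,u,v)*z,1])[:3]
                         ~~~^^^^^^^^^
  File "h.py", line 4, in ray
    c=calibration(cam);K=np.array(c["mtx"]);p=np.array([(u-K[0,2])/K[0,0],(v-K[1,2])/K[1,1]])
ValueError: time passes only in moves, steps and waits
```

```bash
sed -i 's/^def ray/import functools\n_cal=calibration\ncalibration=functools.lru_cache(None)(_cal)\ndef ray/' h.py; python3 b.py
```

```text
977 ((0.44879505038261414, -0.2716935873031616), (0.08610210567712784, 0.03604639694094658), 52.0301399230957) 0.18931358499197515
red 101 [ 0.4388646  -0.23633764  0.24486519] [ 0.39782429 -0.28209367  0.23990548] [ 0.45002882 -0.22533547  1.01805377]
yaw -0.66269886 c [ 0.44879505 -0.27169359]
red in head [-0.03019802  0.0210198   0.25264356] [-0.042 -0.04   0.24 ] [-0.019  0.027  1.018]
[[-0.071  0.125  0.085]
 [-0.078  0.12   0.091]
 [-0.079  0.124  0.093]
 [-0.088  0.038  0.127]
 [-0.069  0.041  0.131]
 [-0.086  0.043  0.134]
 [-0.087  0.044  0.136]
 [-0.079 -0.008  0.163]
 [-0.076 -0.013  0.165]
 [-0.084 -0.023  0.166]
 [-0.084 -0.019  0.168]
 [-0.071  0.092  0.193]
 [-0.072  0.092  0.197]
 [-0.085  0.096  0.199]
 [-0.086  0.089  0.201]
 [-0.079  0.09   0.202]]
[ 0.1599826  -0.60417441  0.29227508] [[ 9.66690699e-01  2.55947442e-01  1.67406172e-05]
 [ 2.55947442e-01 -9.66690695e-01 -8.00698021e-05]
 [-4.31066215e-06  8.16874511e-05 -9.99999997e-01]] [[-8.85221189e-04 -9.64353025e-01 -2.64617571e-01  7.16075220e-02]
 [ 9.99999579e-01 -7.89520117e-04 -4.68013905e-04  1.28522260e-03]
 [ 2.42409729e-04 -2.64617874e-01  9.64353318e-01 -9.28172649e-02]
 [ 0.00000000e+00  0.00000000e+00  0.00000000e+00  1.00000000e+00]]
```

```bash
python3 -m pendant '[[0,0,-0.35,0,0,0,1],[0.95,-0.75,-0.35,0,0,0.294,1],[0.95,-0.75,-0.35,0,0,0.294,1],[0.95,-0.75,-0.35,0,0,0.294,1],[0.95,-0.75,-0.35,0,0,0.294,1],[0.95,-0.75,-0.35,0,0,0.294,1],[0.95,-0.75,-0.35,0,0,0.294,1],[0.95,-0.75,-0.35,0,0,0.294,1]]'
cat > rel.py <<'E'
from h import *
import sys
Y=-.6627;O=np.array([.478,-.234,0])
try: exec(open("pose.txt").read())
except FileNotFoundError: pass
RH=np.array([[np.cos(Y),-np.sin(Y),0],[np.sin(Y),np.cos(Y),0],[0,0,1]])
def W(x,y,z): return O+RH@np.array([x,y,z])
if __name__=="__main__":
    s=readout.read_state();p=np.array(s["position"]);R=np.array(s["tcp_rot"]);tip=p+.07*R[:,2]
    print("t",s["time_s"],"tip head",(RH.T@(tip-O)).round(4),"F head",(RH.T@np.array(s["force"])).round(1),"op",s["opening"])
    h=R.T@RH; print("tool x in head",h[0].round(3),"z",h[2].round(3))
    if len(sys.argv)>3:
        g=W(*map(float,sys.argv[1:4]));Z=np.array([RH[:,0],-RH[:,1],[0,0,-1]]).T
        from scipy.spatial.transform import Rotation as Q
        print("shift",(R.T@(g-tip-0)/.2).round(3),"turn",(Q.from_matrix(R.T@Z).as_rotvec()/np.pi).round(4))
E
python3 rel.py -0.03 0.011 0.26
```

```text
time_s: 1.8
position: [0.3063, -0.409, 0.3628]
tcp_rot: [[0.787, -0.617, 0.0], [-0.617, -0.787, -0.001], [0.001, 0.0, -1.0]]
force: [0.5, -0.4, -0.4]
opening: 0.361
grasp_force: 0.0
t 1.8 tip head [-0.0276 -0.2436  0.2928] F head [ 0.6  0.  -0.4] op 0.3609805683812147
tool x in head [ 1.    -0.002  0.001] z [ 0.001 -0.    -1.   ]
shift [-0.015 -1.273  0.163] turn [ 0.0001 -0.0002 -0.0007]
```

```bash
python3 -m pendant '[[-0.1,-1,0,0,0,0,1],[-0.1,-1,0,0,0,0,1],[-0.1,-1,0,0,0,0,1],[-0.1,-1,0,0,0,0,1],[-0.1,-1,0,0,0,0,1]]' | head -2;  python3 -m pendant '[[0,-0.3,0,0,0,0,1],[0,-0.3,0,0,0,0,1],[0,-0.3,0,0,0,0,1],[0,-0.3,0,0,0,0,1]]' | head -2
cat > look.py <<'E'
from rel import *
n=sys.argv[1]
im,d=capture("wrist");a=im[:,:,::-1].copy();np.save("w.npy",d)
for nm,q in dict(hub=(-.08,0,.12),knob0=(-.08,.034,.193),piv=(-.03,-.052,.178),thumb=(-.03,-.025,.237),nose=(-.03,0,.162),c1=(-.018,.0,.19)).items():
    u,v=proj("wrist",W(*q));cv2.drawMarker(a,(int(u),int(v)),(0,255,0),0,12,1);cv2.putText(a,nm,(int(u)+5,int(v)),0,.4,(0,255,0))
for t in("bar_knob","pawl_thumb","pawl_nose","wheel_hub"):
    for r in look_for(t,"wrist")[:2]:
        e=r["extent"];u,v=(e[0]+e[2])/2,(e[1]+e[3])/2;z=d[int(v),int(u)]
        print(t,round(r["conf"],2),np.round(e).tolist(),(RH.T@(pt("wrist",u,v,z)-O)).round(4))
cv2.imwrite(f"pics/{n}.png",a)
E
python3 look.py w1; python3 rel.py
```

```text
time_s: 2.3
position: [0.4147, -0.2356, 0.3624]
time_s: 2.7
position: [0.4495, -0.1943, 0.3622]
bar_knob 0.98 [252.0, 16.0, 435.0, 282.0] [ 0.0156 -0.004   0.1776]
pawl_thumb 0.74 [329.0, 204.0, 418.0, 258.0] [-0.0901 -0.0526 -0.0004]
pawl_nose 0.72 [328.0, 206.0, 419.0, 257.0] [-0.091  -0.052  -0.0002]
wheel_hub 0.93 [248.0, 16.0, 431.0, 280.0] [ 0.0162 -0.0009  0.1765]
t 2.95 tip head [-0.0468  0.0135  0.2922] F head [-0.4  0.9  0.4] op 0.005288522721583959
tool x in head [ 1.    -0.004 -0.   ] z [-0. -0. -1.]
```

View pics/w1.png

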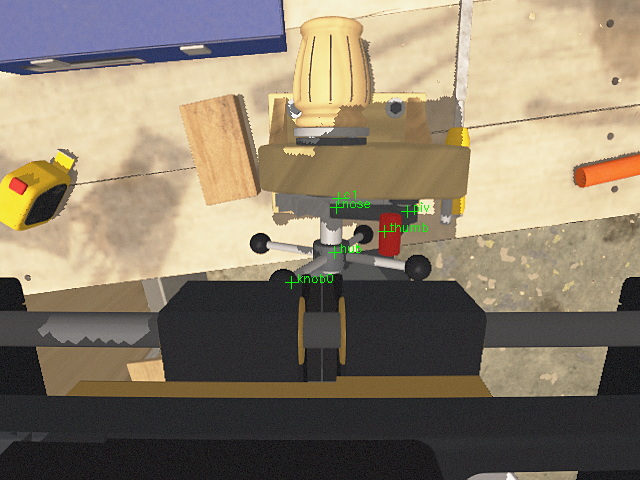

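```bash
python3 -m pendant '[[0.085,0,0.1,0,0,0,1],[0.085,0,0.25,0,0,0,1],[0.085,0,0.39,0,0,0,1],[0.085,0,0.39,0,0,0,1],[0.085,0,0.39,0,0,0,1]]' | head -2; python3 rel.py
```

```text
time_s: 3.45
position: [0.4632, -0.2046, 0.2844]
t 3.45 tip head [-0.0298  0.0141  0.2144] F head [-0.6  0.8  0.6] op 0.003988545329444741
tool x in head [ 1.    -0.003 -0.001] z [-0.001 -0.    -1.   ]
```

```bash
python3 -m pendant '[[0,0.04,0,0,0,0,1],[0,0.065,0,0,0,0,1],[0,0.085,0,0,0,0,1],[0,0.105,0,0,0,0,1],[0,0.13,0,0,0,0,1],[0,0.16,0,0,0,0,1],[0,0.19,0,0,0,0,1],[0,0.225,0,0,0,0,1]]' | grep force;python3 rel.py; python3 -m pendant '[[0,0.035,0,0,0,0,1],[0,0.07,0,0,0,0,1],[0,0.105,0,0,0,0,1],[0,0.14,0,0,0,0,1],[0,0.175,0,0,0,0,1],[0,0.2,0,0,0,0,1],[0,0.225,0,0,0,0,1],[0,0.25,0,0,0,0,1]]' | grep force;python3 rel.py
```

```text
force: [0.1, -0.6, 0.9]
grasp_force: 0.1
t 4.25 tip head [-0.0302 -0.0311  0.2142] F head [ 0.4 -0.4  0.9] op 0.0036766442821941046
tool x in head [ 1.    -0.002 -0.   ] z [-0. -0. -1.]
force: [-1.0, -0.2, 0.5]
grasp_force: 0.0
t 5.05 tip head [-0.0302 -0.0809  0.2143] F head [-0.7 -0.8  0.5] op 0.003416535052586259
tool x in head [ 1.    -0.002 -0.   ] z [-0. -0. -1.]
```

```bash
python3 -m pendant '[[0,0,-0.2,0,0,0,1],[0,0,-0.4,0,0,0,1],[-0.1,-0.3,-0.4,0,0,0,1],[-0.2,-0.6,-0.4,0,0,0,1],[-0.2,-0.6,-0.4,0,0,0,1],[-0.2,-0.6,-0.4,0,0,0,1]]' | grep force; python3 look.py w2;python3 rel.py
```

```text
force: [-0.7, -0.0, -0.0]
grasp_force: 0.0
bar_knob 0.92 [280.0, 1.0, 471.0, 263.0] [ 0.0041 -0.      0.1774]
pawl_thumb 0.81 [429.0, 161.0, 545.0, 200.0] [-0.0285 -0.0796  0.1873]
pawl_nose 0.96 [429.0, 164.0, 547.0, 198.0] [-0.0289 -0.0796  0.189 ]
wheel_hub 0.84 [274.0, 0.0, 466.0, 264.0] [0.0047 0.0025 0.1764]
t 5.9 tip head [-0.0694  0.0387  0.2942] F head [0.4 0.5 0.4] op 0.006319997815879381
tool x in head [ 1.    -0.003  0.   ] z [ 0. -0. -1.]
```

View pics/w2.png

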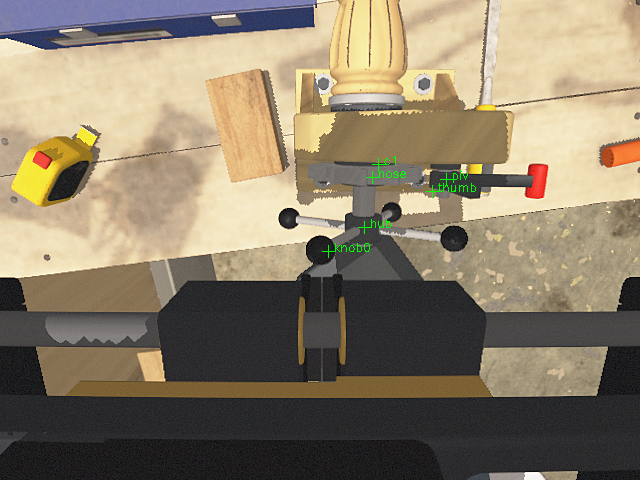

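```bash
echo 'O=O+np.array([.0015,.002,0])' > pose.txt; python3 -m pendant '[[-0.06,-0.23,0,0,0,0,1],[-0.06,-0.23,0.1,0,0,0,1],[-0.06,-0.23,0.3,0,0,0,1],[-0.06,-0.23,0.54,0,0,0,1],[-0.06,-0.23,0.54,0,0,0,1],[-0.06,-0.23,0.54,0,0,0,1]]' | grep force;python3 rel.py
```

```text
force: [0.6, 0.2, -0.3]
grasp_force: 0.0
t 6.5 tip head [-0.0814  0.0824  0.1862] F head [ 0.3  0.5 -0.3] op 0.004132278765973228
tool x in head [ 1.    -0.004 -0.002] z [-0.002 -0.    -1.   ]
```

```bash
python3 -m pendant '[[0,0.06,0,0,0,0,1],[0,0.085,0,0,0,0,1],[0,0.11,0,0,0,0,1],[0,0.14,0,0,0,0,1],[0,0.17,0,0,0,0,1],[0,0.2,0,0,0,0,1],[0,0.23,0,0,0,0,1],[0,0.25,0,0,0,0,1]]' | grep force;python3 rel.py;python3 -m pendant '[[0,0.012,0,0,0,0,1],[0,0.024,0,0,0,0,1],[0,0.03,0,0,0,0,1],[0,0.03,0,0,0,0,1]]' | grep force;python3 rel.py; python3 look.py w3
```

```text
force: [2.0, 3.3, 2.9]
grasp_force: 1.4
t 7.3 tip head [-0.0819  0.0326  0.1864] F head [-0.5  3.8  2.9] op 0.004379119582244899
tool x in head [ 1.    -0.002  0.   ] z [ 0. -0. -1.]
force: [1.4, 0.8, 1.1]
grasp_force: 0.6
t 7.7 tip head [-0.0822  0.0269  0.186 ] F head [0.6 1.5 1.1] op 0.00032024616098717357
tool x in head [ 1.    -0.002 -0.001] z [-0.001 -0.001 -1.   ]
bar_knob 0.68 [220.0, 0.0, 512.0, 282.0] [-0.0124  0.0058  0.1748]
pawl_thumb 0.73 [466.0, 155.0, 640.0, 223.0] [-0.0262 -0.0485  0.2283]
pawl_nose 0.7 [464.0, 155.0, 640.0, 220.0] [-0.0259 -0.0478  0.2286]
wheel_hub 0.83 [214.0, 2.0, 510.0, 280.0] [-0.0125  0.0075  0.1733]
wheel_hub 0.72 [466.0, 155.0, 640.0, 224.0] [-0.0263 -0.0477  0.2295]
```

View pics/w3.png

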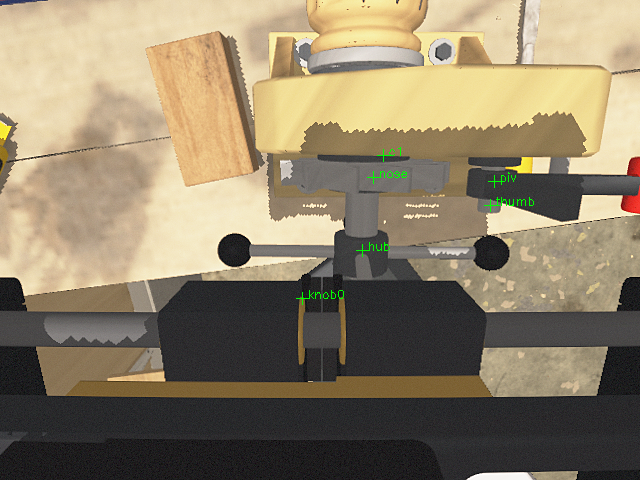

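```bash
python3 -m pendant '[[0,0.006,0,0,0,0,1],[0,0.012,0,0,0,0,1],[0,0.012,0,0,0,0,1],[0,-0.08,0,0,0,0,1],[0,-0.08,-0.2,0,0,0,1],[0,-0.08,-0.45,0,0,0,1],[0,-0.08,-0.45,0,0,0,1]]' | grep force; python3 rel.py -.03 -.085 .275
```

```text
force: [0.5, -0.3, 0.5]
grasp_force: 0.0
t 8.65 tip head [-0.0775  0.0434  0.2819] F head [0.6 0.1 0.5] op 0.0021025172453868397
tool x in head [ 1.    -0.001  0.014] z [ 0.014  0.    -1.   ]
shift [0.238 0.642 0.038] turn [-0.0001 -0.0044 -0.0005]
```

Now over to the far side of the nose, then down.

```bash
python3 -m pendant '[[0.235,0.2,0,0,0,0,1],[0.235,0.4,0,0,0,0,1],[0.235,0.64,0,0,0,0,1],[0.235,0.64,0,0,0,0,1],[0.235,0.64,0,0,0,0,1]]' | grep force; python3 rel.py -.03 -.085 .212; python3 look.py w4
```

```text
force: [-0.1, 0.2, -0.5]
grasp_force: 0.0
t 9.15 tip head [-0.0357 -0.0862  0.2756] F head [-0.2  0.  -0.5] op 0.005828967580757606
tool x in head [ 1.    -0.005 -0.002] z [-0.002  0.    -1.   ]
shift [ 0.029 -0.006  0.318] turn [-0.0001  0.0005 -0.0017]
bar_knob 0.64 [123.0, 25.0, 327.0, 286.0] [ 0.0215 -0.0131  0.1461]
pawl_thumb 0.65 [255.0, 216.0, 373.0, 266.0] [-0.0341 -0.0803  0.1882]
pawl_nose 0.67 [250.0, 217.0, 370.0, 266.0] [-0.0338 -0.0775  0.1899]
pawl_nose 0.39 [360.0, 0.0, 388.0, 232.0] [ 0.0552 -0.1409  0.015 ]
wheel_hub 0.89 [121.0, 28.0, 324.0, 284.0] [ 0.0212 -0.0103  0.1471]
```

View pics/w4.png

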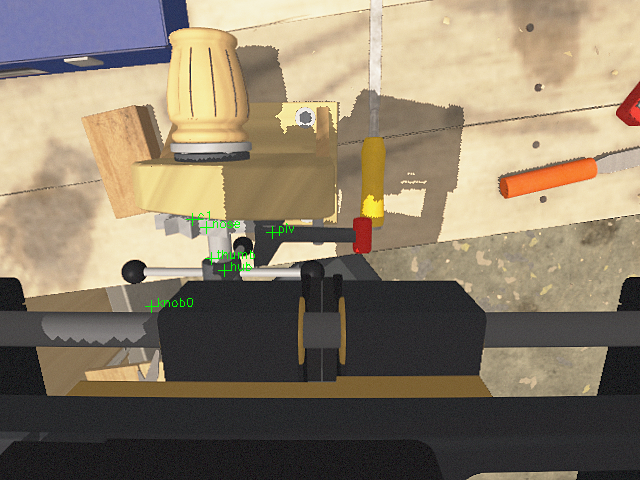

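```bash
python3 -m pendant '[[0.03,0,0.1,0,0,0,1],[0.03,0,0.25,0,0,0,1],[0.03,0,0.32,0,0,0,1],[0.03,0,0.32,0,0,0,1],[0.03,-0.04,0.32,0,0,0,1],[0.03,-0.07,0.32,0,0,0,1],[0.03,-0.09,0.33,0,0,0,1],[0.03,-0.11,0.34,0,0,0,1]]' | grep force; python3 rel.py;python3 -m pendant '[[0,-0.025,0,0,0,0,1],[0,-0.05,0,0,0,0,1],[0,-0.075,0,0,0,0,1],[0,-0.1,0,0,0,0,1],[0,-0.13,0,0,0,0,1],[0,-0.16,0,0,0,0,1],[0,-0.19,0,0,0,0,1],[0,-0.22,0,0,0,0,1]]' | grep force; python3 rel.py
```

```text
force: [-0.9, -1.2, 0.4]
grasp_force: 0.3
t 10.2 tip head [-0.0286 -0.0624  0.209 ] F head [-0.  -1.5  0.4] op 0.003503017770447233
tool x in head [ 1.    -0.001  0.002] z [ 0.002 -0.001 -1.   ]
force: [0.4, -0.0, 0.6]
grasp_force: 0.0
t 11.0 tip head [-0.0291 -0.0183  0.2082] F head [0.3 0.2 0.6] op 0.005478697361576456
tool x in head [ 1.    -0.002 -0.   ] z [-0.  0. -1.]
```

```bash
python3 -m pendant '[[0,-0.03,0,0,0,0,1],[0,-0.06,0,0,0,0,1],[0,-0.1,0,0,0,0,1],[0,-0.15,0,0,0,0,1],[0,-0.2,0,0,0,0,1],[0,-0.2,-0.1,0,0,0,1],[-0.1,-0.25,-0.4,0,0,0,1],[-0.2,-0.35,-0.42,0,0,0,1]]' | grep force; python3 -m pendant '[[0,0,0,0,0,0,1]]' |grep force; python3 look.py w5; python3 rel.py -.082 .055 .186
```

```text
force: [1.0, -0.3, 0.7]
grasp_force: 0.0
force: [0.4, -0.0, -0.2]
grasp_force: 0.0
bar_knob 0.65 [279.0, 0.0, 484.0, 274.0] [0.0018 0.0069 0.1717]
pawl_thumb 0.7 [387.0, 171.0, 477.0, 217.0] [-0.0641 -0.0791  0.0137]
pawl_nose 0.93 [384.0, 174.0, 476.0, 216.0] [-0.0677 -0.0811 -0.0013]
wheel_hub 0.93 [276.0, 0.0, 476.0, 272.0] [0.0021 0.0096 0.1671]
t 12.15 tip head [-0.0688  0.0508  0.2913] F head [ 0.6 -0.   0.2] op 0.004378677070668104
tool x in head [ 1.    -0.003 -0.002] z [-0.002 -0.    -1.   ]
shift [-0.065 -0.021  0.526] turn [ 0.0001  0.0005 -0.0008]
```

View pics/w5.png

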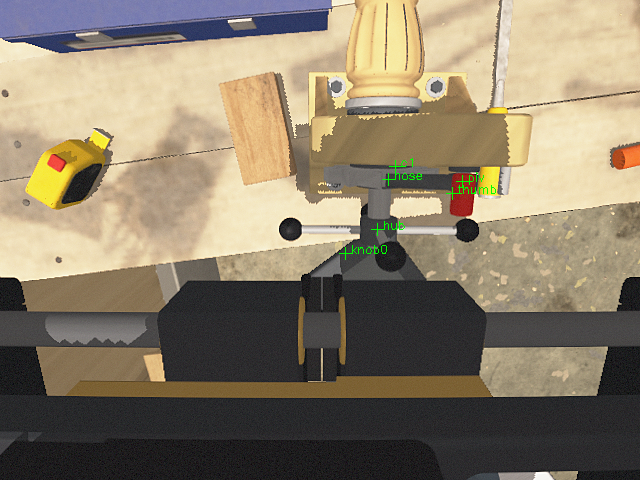

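```bash
python3 -m pendant '[[-0.065,-0.02,0.2,0,0,0,1],[-0.065,-0.02,0.4,0,0,0,1],[-0.065,-0.02,0.52,0,0,0,1],[-0.065,-0.02,0.52,0,0,0,1],[-0.065,0.05,0.52,0,0,0,1],[-0.065,0.08,0.52,0,0,0,1],[-0.065,0.1,0.52,0,0,0,1],[-0.065,0.115,0.52,0,0,0,1]]' | grep force; python3 rel.py; python3 -m pendant '[[0,0.01,0,0,0,0,1],[0,0.015,0,0,0,0,1],[0,0.02,0,0,0,0,1],[0,0.02,0,0,0,0,1]]' | grep force; python3 rel.py
```

```text
force: [0.2, -0.5, 0.1]
grasp_force: 0.0
t 12.95 tip head [-0.0812  0.0278  0.1889] F head [ 0.4 -0.2  0.1] op 0.0027900469542763043
tool x in head [ 1.    -0.003  0.002] z [ 0.002  0.    -1.   ]
force: [0.8, 1.4, 0.9]
grasp_force: 0.9
t 13.35 tip head [-0.0818  0.0246  0.1885] F head [-0.2  1.7  0.9] op 0.008235116165328477
tool x in head [ 1.    -0.002  0.001] z [ 0.001  0.001 -1.   ]
```

In contact, turning at about 2 N; continue in 1 mm steps until the stop.

```bash
for i in 1; do python3 -m pendant '[[0,0.005,0,0,0,0,1],[0,0.01,0,0,0,0,1],[0,0.015,0,0,0,0,1],[0,0.015,0,0,0,0,1]]' >/dev/null; python3 rel.py|head -1; python3 -m pendant '[[0,0.005,0,0,0,0,1],[0,0.01,0,0,0,0,1],[0,0.01,0,0,0,0,1]]' >/dev/null; python3 rel.py|head -1;  done
```

```text
t 13.75 tip head [-0.0818  0.0212  0.1883] F head [0.4 1.6 1.5] op 0.009112982154381805
t 14.05 tip head [-0.0819  0.019   0.1882] F head [0.  1.6 1.3] op 0.0068401703691335644
```

```bash
python3 -m pendant '[[0,0.005,0,0,0,0,1],[0,0.005,0,0,0,0,1]]' >/dev/null; python3 rel.py|head -1; python3 -m pendant '[[0,0.005,0,0,0,0,1],[0,0.005,0,0,0,0,1]]' >/dev/null; python3 rel.py|head -1;python3 -m pendant '[[0,0.005,0,0,0,0,1],[0,0.005,0,0,0,0,1]]' >/dev/null; python3 rel.py|head -1
```

```text
t 14.25 tip head [-0.0819  0.018   0.1882] F head [0.6 1.3 2. ] op 0.0078104553090587465
t 14.45 tip head [-0.0819  0.017   0.1882] F head [1.  3.3 1.7] op 0.006642913019012713
t 14.65 tip head [-0.0819  0.0164  0.1883] F head [0.4 2.8 2.7] op 0.004885176676248767
```

```bash
python3 -m pendant '[[0,0.005,0,0,0,0,1],[0,0.005,0,0,0,0,1]]' >/dev/null; python3 rel.py|head -1; python3 -m pendant '[[0,0.005,0,0,0,0,1],[0,0.005,0,0,0,0,1]]' >/dev/null; python3 rel.py|head -1
```

```text
t 14.85 tip head [-0.0819  0.0159  0.1883] F head [0.7 6.4 1.7] op 0.005320447436819451
t 15.05 tip head [-0.0819  0.0156  0.1884] F head [0.9 8.3 1.3] op 0.0009260803501170848
```

```bash
python3 -m pendant '[[0,0.007,0,0,0,0,1],[0,0.01,0,0,0,0,1],[0,0.01,0,0,0,0,1]]' >/dev/null; python3 rel.py|head -1; python3 -m pendant '[[0,-0.02,0,0,0,0,1],[0,-0.05,0,0,0,0,1],[0,-0.17,0,0,0,0,1],[0,-0.17,-0.2,0,0,0,1],[0,-0.17,-0.45,0,0,0,1],[0.06,-0.17,-0.52,0,0,0,1],[0.06,-0.17,-0.52,0,0,0,1],[0.06,-0.17,-0.52,0,0,0,1]]' | grep force; python3 look.py w6; python3 rel.py
```

```text
t 15.35 tip head [-0.0819  0.015   0.1884] F head [ 0.7 13.2  2.1] op 0.008113400284232348
force: [-0.3, 0.2, -0.8]
grasp_force: 0.0
pawl_thumb 0.72 [382.0, 172.0, 467.0, 214.0] [-0.0694 -0.0791 -0.0014]
pawl_nose 0.58 [377.0, 172.0, 468.0, 213.0] [-0.0687 -0.0767 -0.0019]
wheel_hub 0.87 [267.0, 3.0, 466.0, 270.0] [-0.0006  0.0123  0.1731]
wheel_hub 0.64 [208.0, 70.0, 290.0, 185.0] [0.0075 0.1222 0.0295]
t 16.4 tip head [-0.0711  0.0459  0.2908] F head [-0.3  0.6  0.5] op 0.0027349705721795917
tool x in head [ 1.    -0.002 -0.004] z [-0.004 -0.001 -1.   ]
```

View pics/w6.png

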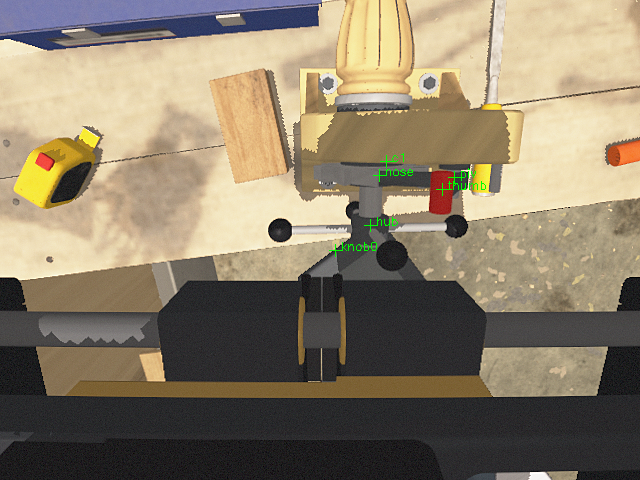

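```bash
python3 -m pendant '[[0,0,-0.1,0,0,0,1],[0,0,-0.1,0,0,0,1],[0,0,-0.1,0,0,0,1]]' | grep force; python3 -c "
from rig import bot; print(bot.hand_in())"
```

```text
force: [0.7, -0.4, -0.1]
grasp_force: 0.0
the job is handed in; nothing more can be done
None
```

The job is handed in: the pawl was thrown over, the wheel pushed back one notch, the pawl flipped down into that notch, and the wheel pressed against its stop with about 13 N; the last picture puts the wheel at about 0.52 rad with the pawl down, and the handing-in gave no verdict.

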